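# Test-fit a battery pack in the catch cradle

### The arm

A 6-joint arm with a two-finger parallel gripper is mounted at the origin on the work surface. World frame = base frame: x ahead of the robot, y to its left, z up, the work surface at z = 0. Lengths are in m, angles in rad, forces in N, time in s.
With the tool pointing down it reaches from about 0.3 to 0.95 m from the base axis. Payload 3.1 kg.
Tool frame: the origin (TCP) lies midway between the tips of the shut fingers; the grasp point (between the pads) lies 19 mm behind it (ctrl.hold_point_z is the distance from the TCP to the grasp point, in m); z points along the fingers, y is the line along which they close (so a half turn about z gives the same grasp; the last joint's range is limited). The gripper opens to 85 mm and grips with 20 to 120 N. Pads are 22 mm wide; open, the fingers measure 114 mm over their backs; the gripper's body (76 mm by 85 mm) begins 54 mm behind the grasp point. The pads swing forward as they close: fully open they stand 13 mm farther back than shut.
Start: joints at [1.139, 0.308, 1.634, -0, 1.2, -0.07], TCP at [0.221, 0.585, 0.231] pointing down, gripper open.
Joint ranges: [-3.06, 3.06], [-0.79, 1.96], [0.05, 2.63], [-1.19, 4.34], [0.05, 2.64], [-2.94, 2.94]. Speed limits (rad/s): [2.79, 2.79, 3.14, 3.14, 3.14, 3.14].

### API

Orientations are given as [roll, pitch, yaw] about the fixed x, y, z axes, in that order (R = Rz(yaw) Ry(pitch) Rx(roll)).
In Python, from plant import ctrl gives the robot as it stands.
- The arm moves only by the tool arm_command, never from a script. Its argument "steps" is a list of rows, each an object with "delta_pos": the shift along the tool's x, y, z in cm, a list of three; "turn": the turn, a rotation vector about the tool's x, y, z in rad, a list of three; "claw": the finger opening in cm, from 0 to 8.54. In form: [{"delta_pos": [x, y, z], "turn": [ax, ay, az], "claw": claw}, ...]. A call has 1 to 12 rows; each row shifts and turns the commanded pose from where the row before left it, along the tool's axes as they then stand; what a row does not reach is not made up. A row lasts 1/12 s, in which the tool goes at most 41.7 mm and 7.16 degrees, less where a joint would pass 70% of its speed; a pose out of reach is approached as far as the arm can. A call is refused whole if a number of a shift passes 4.17 or a number of a turn 0.125, either way. A call with a gripper value outside its range is refused whole. The fingers move at their own pace and stop on an object; "force" is the grip in N (left out, the last holds). Time passes only in rows, so rows that do not move let the fingers close. It gives the time, the measured TCP pose, the force, the opening and the grip force at its end, in the units of the state.
- ctrl.get_obs(): the state, without advancing time (a new reading comes with each control period).
- ctrl.snapshot(name): name is "scene" or "top" or "wrist"; returns (picture, depth): 384x512x3 uint8, blue, green, red; 384x512 float32, m along the optical axis (not along the pixel's ray), 0 where there is no reading.
- ctrl.camera_info(name): a dict with "K" (3x3 intrinsics, pixels), "dist_coeffs" ([k1, k2, p1, p2, k3] as OpenCV has them; the pictures are not rectified), "eye" and "rotation" of the camera in the world. Camera axes: x right, y down, z forward; pixel columns grow to the right and rows downward; lengths in m; the calibration is good to about 2 mm. A picture is of the moment at which its call begins: read the wrist's pose just before it. camera_info takes no time and is no camera call; for the wrist camera it gives the pose at the moment of the call.
- ctrl.sign_off(): hands the job in; it is judged then, once.
Trained networks look in the newest picture that a camera, given by its name, has taken for a name from the list of things; names that differ only in an ending like _2 or _b are one class to them, and where a whole thing is asked for, a point or a joint stands for the part that bears it (a point fixed in the world has none). Each returns a list of dicts, best first, with "p" (0 to 1); they miss things now and then, are a little off and sometimes report something else, mostly with a low value. They report only what shows in the picture. A call takes as long as a camera call. They do not tell look-alikes from the thing itself.
- ctrl.spot_in(camera, target): "bbox" ([centre column, centre row, width, height] in pixels, round what is visible of it).
The state is a dict: "time_s": time; "q": joint angles; "qvel": joint speeds; "tau": joint torques, N m; "tool_pos": TCP position; "eef_rot": TCP orientation; "wrist_force": force on the tool from outside, world axes, zero at the start; "torque": the same for the moment, N m; "finger_gap": finger opening in m; "grip_force": force on a finger pad.
Only numpy, scipy, OpenCV 4.12 (cv2) and the standard library are available. Lean on these libraries where they do the work, as an engineer would, in place of code of your own. Each camera call takes 0.05 s, during which the arm holds its last target. There are 200 camera calls.

### The job

Try the loose battery pack in the test cradle: slide it in under the rails, gently and never forced, until the catch clicks behind its rib, and let go so that the catch alone holds it. Then press the catch pad so that the pack springs out, slide it back off the cradle and set it down standing upright in the cardboard tray. Leave everything else on the table where it is.

Things in the scene. Friction and masses are not known exactly. Their poses are not given: they have to be found in the camera images.
- pack: black battery pack, 0.35 kg, upright on the table. Foot 90 long (x) x 64 wide (y) x 8 high; on it a block 46 wide (y), x -45 to 12, top at z 58: grip it across the 46 mm, e.g. at x = -16. Ahead of the block the foot is bare but for a cross rib, x 33 to 39, 30 wide, top at z 20. Origin: centre of the foot's underside; +x: its front (rib end), which enters the cradle first; z up.
- dock: aluminium test cradle fixed to the table, 230 long (x) x 110 wide (y), flat deck at z = 15. Origin: centre of its underside; +x is the slide-in direction, z up. Rear half open above, lipped channel in the middle, at the far end a clamped steel head with ejector, catch and two stop blocks. The pack goes in front first along +x, its +x along the cradle's.
- load (a point): point on the deck's top, y = 0, 75 mm behind (-x of) the cradle's origin: good place for the pack's origin to be set down on the deck or lifted off it. With the pack's origin more than 13 mm further in (+x) the foot's front edges are under the lips. Guides flare from 67 mm apart at the channel to about 86 at 25 mm before it.
- mouth (a point): middle of the channel's mouth on the deck, 15 mm behind the cradle's origin. From here 48 mm on along +x the channel is 67 mm wide between side walls, with lips over the foot's edges: 52 mm apart, underside 10 and top 15 mm above the deck, 83 mm wide over all. The foot has about 1.5 mm play each side, 2 mm upward.
- home (a point): point on the deck where the pack's origin nominally is when the catch clicks, 4.5 mm behind the cradle's origin. The head is clamped up to 9 mm to either side of nominal along x, differently each time and not measured: find the click by feel. Hard stops come 2.5 mm after the click; let go, the pack slips back to the catch. More than 40 N between pack and cradle is forcing it.
- pad (a point): nominal centre of the top of the catch's press pad at rest, a black 36 x 36 mm plate beyond the seated pack, 88 mm ahead of (+x) and 50 mm above the cradle's origin; true place up to 9 mm off along x (not measured). Its middle goes down about 7 mm to free the pack, 10 mm to its end (a little more or less by where it is pressed), at 3 to 8 N; keep below 40 N.
- catch (a joint): angle (rad) of the rocking spring catch: 0 at rest; grows when the pad is pressed and also while the rib pushes the nose up; about 0.25 frees the rib, 0.37 is its end. Springs back to 0.
- ejector (a joint): travel (m) of the spring ejector: 0 fully out, about 0.0145 with the pack held by the catch, 0.017 at the stops. Pushing in, it resists with 2 N at first touch, and all together up to some 8 to 16 N while the rib passes the catch; at the stops the force rises steeply, so stop at about 20 N. Once freed, it pushes the pack back about 14 mm; the pack then still lies under the lips.
- tray: open cardboard tray, fixed, 200 (x) x 180 (y) x 35 mm high, walls and floor 5 mm thick. Origin: centre of its underside.
- mouse_a: black computer mouse, 100 x 56 x 34 mm, loose; a bystander
- mouse_b: second black computer mouse, same size, loose; a bystander
- tape: roll of paper tape, 90 mm across, 24 mm high, lying flat; a bystander
- driver: screwdriver lying on the table; a bystander
- mug: white mug, 76 mm across, 85 mm high; a bystander
- eraser: blackboard eraser, 120 x 48 x 34 mm; a bystander
Mind the look-alikes: they are no part of the job. What is shaped like the pack but blue or pink is not meant.

How it is judged:
By the outcome, as a careful person would: the job done as asked, in the order asked, and still so for the second after the job is handed in, with the robot touching nothing.
It also fails if it takes over 72 s, if anything falls off the work surface, if the arm or the gripper's body presses on something with over 40 N, if the wrist force passes 120 N, or if a joint passes its speed limit or range.

## Working session

There is one attempt and no reset: what is moved stays moved. The work goes in short steps, Python scripts to look and compute and a tool call to move; the robot and the scene stay as the last step left them, time stands still between calls to the robot, and variables do not carry over. Pictures are saved under pics/ and viewed, at most 10 in all, crops included, and the job is handed in when it is done.

Besides the shell and the picture viewer there is one more tool, called after "Call:" as name(argument=value, ...), one argument or row to a line, values as JSON. arm_command: Moves the arm, as the interface text tells. Its arguments: {"type":"object","properties":{"steps":{"type":"array"},"force":{"type":"number"}},"required":["steps"]}

```bash
mkdir -p pics; ls; cat > h.py <<'E'
import numpy as np, cv2
from plant import ctrl
def shot(cam,name):
    im,d=ctrl.snapshot(cam); cv2.imwrite('pics/'+name+'.png',im); np.savez('pics/'+name+'.npz',im=im,d=d,**{k:np.array(v) for k,v in ctrl.camera_info(cam).items() if k in('K','dist_coeffs','eye','rotation')}); return im,d
def cloud(name):
    f=np.load('pics/'+name+'.npz'); d=f['d']; h,w=d.shape
    uv=np.stack(np.meshgrid(np.arange(w),np.arange(h)),-1).reshape(-1,1,2).astype(float)
    n=cv2.undistortPoints(uv,f['K'],f['dist_coeffs']).reshape(h,w,2)
    P=np.concatenate([n*d[...,None],d[...,None]],-1)
    return f['im'],d,P@f['rotation'].T+f['eye']
E
python3 - <<'E'
from h import *
for c in('top','scene'):
    im,d=shot(c,c+'0'); i=ctrl.camera_info(c); print(c,i['eye'],np.round(i['rotation'],2).tolist())
    _,_,P=cloud(c+'0')
    for t in('pack','dock','tray'):
        for r in ctrl.spot_in(c,t)[:4]:
            b=r['bbox'];print(t,round(r['p'],2),np.round(b),np.round(P[int(b[1]),int(b[0])],3))
a=np.hstack([cv2.imread('pics/top0.png'),cv2.imread('pics/scene0.png')])
o=ctrl.get_obs();print(o['tool_pos'],o['eef_rot'],o['time_s'],ctrl.hold_point_z)
E
```

```text
pics
top [ 0.28627882 -0.01112749  1.62670348] [-2.97, -0.0, -1.6]Traceback (most recent call last):
  File "<stdin>", line 4, in <module>
  File "h.py", line 10, in cloud
    return f['im'],d,P@f['rotation'].T+f['eye']
                     ~~~~~~~~~~~~~~~~~^~~~~~~~~
ValueError: operands could not be broadcast together with shapes (384,512) (3,)
```

```bash
python3 - <<'E'
s=open('h.py').read()
s=s.replace("import numpy as np, cv2","import numpy as np, cv2\nfrom scipy.spatial.transform import Rotation as Ro").replace("P@f['rotation'].T","P@Ro.from_euler('xyz',f['rotation']).as_matrix().T")
open('h.py','w').write(s)
E
python3 - <<'E'
from h import *
for c in('top','scene'):
    im,d=shot(c,c+'0'); i=ctrl.camera_info(c); print(c,i['eye'],i['rotation'])
    _,_,P=cloud(c+'0')
    for t in('pack','dock','tray'):
        for r in ctrl.spot_in(c,t)[:4]:
            b=r['bbox'];print(t,round(r['p'],2),np.round(b),np.round(P[int(b[1]),int(b[0])],3))
o=ctrl.get_obs();print(o['tool_pos'],o['eef_rot'],o['time_s'],ctrl.hold_point_z)
E
```

```text
top [ 0.28627882 -0.01112749  1.62670348] [-2.96879341 -0.00337937 -1.59609036]
pack 0.84 [289. 201.  26.  14.] [ 0.493 -0.135  0.063]
pack 0.75 [306. 241.  28.  22.] [ 0.352 -0.19   0.054]
pack 0.6 [357. 199.  30.  27.] [ 0.492 -0.378  0.055]
pack 0.57 [321. 204.  19.  28.] [ 0.481 -0.245  0.057]
dock 0.73 [380. 243.  33.  35.] [ 0.334 -0.453  0.035]
tray 0.7 [175. 196.  52.  57.] [0.526 0.276 0.007]
scene [ 1.47698232 -0.01766123  0.93017459] [-2.33303398  0.01132437  1.54728895]
pack 0.74 [181. 184.  22.  31.] [ 0.502 -0.252  0.034]
pack 0.7 [216. 187.  31.  24.] [ 0.527 -0.138  0.04 ]
pack 0.66 [265. 200.  35.  56.] [0.59  0.015 0.045]
pack 0.62 [142. 188.  25.  35.] [ 0.517 -0.378  0.039]
dock 0.74 [264. 199.  35.  53.] [0.587 0.012 0.042]
tray 0.57 [347. 188.  69.  46.] [0.512 0.284 0.009]
[0.22119364 0.58448388 0.23117203] [-3.14140019e+00 -2.23583187e-05  2.77983564e+00] 0.45 0.0187
```

View pics/top0.png

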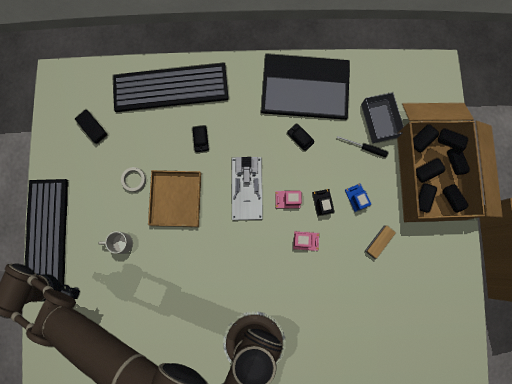

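View pics/scene0.png

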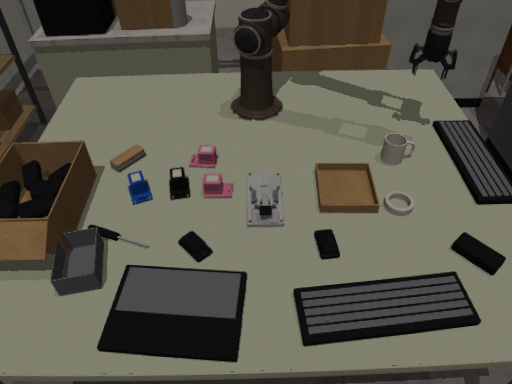

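```bash
cat >> h.py <<'E'
def plan(pos,yaw=None):
    """delta in tool frame (cm) and turn about tool z from current measured pose, applied turn first"""
    o=ctrl.get_obs(); R=Ro.from_euler('xyz',o['eef_rot']); 
    T=R if yaw is None else Ro.from_euler('xyz',[np.pi,0,yaw])
    print('pos',np.round(o['tool_pos'],4),'rpy',np.round(o['eef_rot'],3),'t',round(o['time_s'],2),'F',np.round(o['wrist_force'],1),'gap',round(o['finger_gap'],4))
    d=(np.array(pos)-o['tool_pos'])*100
    print('rotvec',np.round((R.inv()*T).as_rotvec(),3),'shift old axes',np.round(R.inv().apply(d),2),'new axes',np.round(T.inv().apply(d),2))
E
python3 - <<'E'
from h import *
i=ctrl.camera_info('wrist');o=ctrl.get_obs()
R=Ro.from_euler('xyz',o['eef_rot']); print(R.inv().apply(i['eye']-o['tool_pos']),(R.inv()*Ro.from_euler('xyz',i['rotation'])).as_matrix().round(2),i['K'])
plan([.45,-.15,.40],np.pi)
im,d,P=cloud('top0')
m=(P[...,2]>.04)&(abs(P[...,0]-.48)<.07)&(abs(P[...,1]+.245)<.05)
print('block',P[m].mean(0),m.sum())
m=(P[...,2]>.008)&(abs(P[...,0]-.48)<.08)&(abs(P[...,1]+.245)<.05); print(cv2.minAreaRect(P[m][:,:2].astype(np.float32)*1000))
m=(P[...,2]>.008)&(P[...,2]<.1)&(P[...,0]>.39)&(P[...,0]<.7)&(P[...,1]>-.1)&(P[...,1]<.09); print('dock',cv2.minAreaRect(P[m][:,:2].astype(np.float32)*1000))
m=(P[...,2]>.025)&(P[...,2]<.1)&(P[...,0]>.38)&(P[...,0]<.65)&(P[...,1]>.14)&(P[...,1]<.36); print('tray',cv2.minAreaRect(P[m][:,:2].astype(np.float32)*1000))
E
```

```text
[ 7.90844963e-02 -3.56087786e-05 -1.42929366e-01] [[-0.   -0.95 -0.31]
 [ 1.   -0.   -0.  ]
 [ 0.   -0.31  0.95]] [[309.87728454   0.         256.12516829]
 [  0.         309.87728454 194.90999964]
 [  0.           0.           1.        ]]
pos [0.2212 0.5845 0.2312] rpy [-3.141 -0.     2.78 ] t 0.45 F [-0.4  0.1 -0.9] gap 0.0854
rotvec [-0.    -0.    -0.362] shift old axes [-47.39 -60.6  -16.87] new axes [-22.88 -73.45 -16.88]
block [ 0.47338012 -0.26418646  0.05610672] 224
((488.8912048339844, -250.00738525390625), (86.82420349121094, 132.27801513671875), 85.70071411132812)
dock ((546.65087890625, -9.035469055175781), (181.46466064453125, 303.308837890625), 89.15032196044922)
tray ((515.5596923828125, 274.99139404296875), (177.119140625, 201.45272827148438), 87.32183837890625)
```

Call:
arm_command(
  steps=[
    {"delta_pos": [0,-2,-2.5],"turn": [0,0,-0.12],"claw": 8.5},
    {"delta_pos": [0,-3,-2.5],"turn": [0,0,-0.12],"claw": 8.5},
    {"delta_pos": [0,-3,-2],"turn": [0,0,-0.122],"claw": 8.5},
    {"delta_pos": [-1,-3.7,0],"turn": [0,0,0],"claw": 8.5},
    {"delta_pos": [-1,-3.7,0],"turn": [0,0,0],"claw": 8.5},
    {"delta_pos": [-1,-3.7,0],"turn": [0,0,0],"claw": 8.5},
    {"delta_pos": [-1,-3.7,0],"turn": [0,0,0],"claw": 8.5},
    {"delta_pos": [-1,-3.7,0],"turn": [0,0,0],"claw": 8.5},
    {"delta_pos": [-1,-3.7,0],"turn": [0,0,0],"claw": 8.5},
    {"delta_pos": [-1,-3.7,0],"turn": [0,0,0],"claw": 8.5},
    {"delta_pos": [-1,-3.7,0],"turn": [0,0,0],"claw": 8.5},
    {"delta_pos": [-1,-3.7,0],"turn": [0,0,0],"claw": 8.5},
  ],
)

```text
time_s: 1.45
tool_pos: [0.2933, 0.1724, 0.3016]
eef_rot: [3.141, 0.002, -3.14]
wrist_force: [2.0, -1.1, -0.2]
finger_gap: 0.0846
grip_force: 0.0
```

Call:
arm_command(
  steps=[
    {"delta_pos": [-1,-3.7,0],"turn": [0,0,0],"claw": 8.5},
    {"delta_pos": [-1,-3.7,0],"turn": [0,0,0],"claw": 8.5},
    {"delta_pos": [-1,-3.7,0],"turn": [0,0,0],"claw": 8.5},
    {"delta_pos": [-1,-3.7,0],"turn": [0,0,0],"claw": 8.5},
    {"delta_pos": [-1,-3.7,0],"turn": [0,0,0],"claw": 8.5},
    {"delta_pos": [-1,-3.7,0],"turn": [0,0,0],"claw": 8.5},
    {"delta_pos": [-1,-3.7,0],"turn": [0,0,0],"claw": 8.5},
    {"delta_pos": [-1,-3.7,0],"turn": [0,0,0],"claw": 8.5},
    {"delta_pos": [-1,-3.7,0],"turn": [0,0,0],"claw": 8.5},
    {"delta_pos": [0,-3,0],"turn": [0,0,0],"claw": 8.5},
    {"delta_pos": [0,0,0],"turn": [0,0,0],"claw": 8.5},
  ],
)

```text
time_s: 2.37
tool_pos: [0.3838, -0.1941, 0.3016]
eef_rot: [-3.138, 0.0, 3.137]
wrist_force: [0.2, -0.0, 0.1]
finger_gap: 0.0848
grip_force: 0.0
```

```bash
python3 - <<'E'
from h import *
plan([.4,-.2,.3],np.pi)
shot('wrist','w1')
E
```

```text
pos [ 0.3838 -0.1941  0.3016] rpy [-3.138  0.     3.137] t 2.37 F [ 0.2 -0.   0.1] gap 0.0848
rotvec [-0.003  0.    -0.005] shift old axes [-1.62 -0.58  0.17] new axes [-1.62 -0.59  0.16]
```

View pics/w1.png

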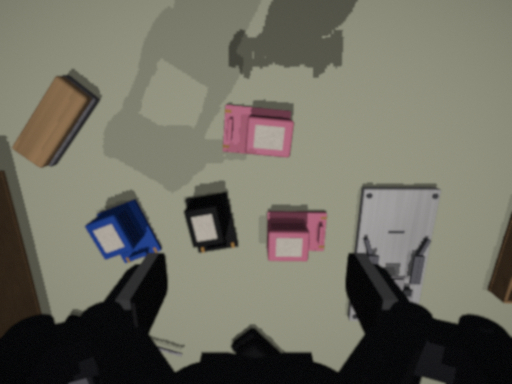

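```bash
python3 - <<'E'
from h import *
im,d,P=cloud('w1')
c=im[180:265,170:250]; cr=cv2.resize(c,None,fx=5,fy=5,interpolation=cv2.INTER_CUBIC)
cr2=cv2.resize(im[180:325,340:450],None,fx=3.6,fy=3.6,interpolation=cv2.INTER_CUBIC)
h=max(cr.shape[0],cr2.shape[0]); cr=cv2.copyMakeBorder(cr,0,h-cr.shape[0],0,0,0);cr2=cv2.copyMakeBorder(cr2,0,h-cr2.shape[0],0,0,0)
cv2.imwrite('pics/c1.png',np.hstack([cr,cr2]))
print(np.round(P[185:265:6,175:245:7,2]*1000).astype(int))
E
```

```text
[[  1  -1  -1  -1   0   2  -2  -2  -1   1]
 [ -1  -2  -1   1   0  -2   0   1   0  -1]
 [  0   0  -2   5  14  20  23   7  -1   0]
 [ -1  -1  30  36  41  45  47   7   1   0]
 [ -1  -1  55  57  58  57  56   9   2   0]
 [  0  -1  58  58  57  60  57  19   7   0]
 [  0   0  58  57  59  59  58  32 444   0]
 [  0   0  57  58  58  59  59  41   9   0]
 [ -2   0  -1  57  56  59  56  50   6  -2]
 [ -1   0  -1  58  60  58  57  58   7   1]
 [  0   0  -1  58  57  13  17  19   9   5]
 [  0   1  -1   1   9  -1  -1  -1   0  -2]
 [  0   2   0  -1   2  -3   0   0  -1   0]
 [  1   0  -1  -1  -1   0   1   1   0   0]]
```

View pics/c1.png

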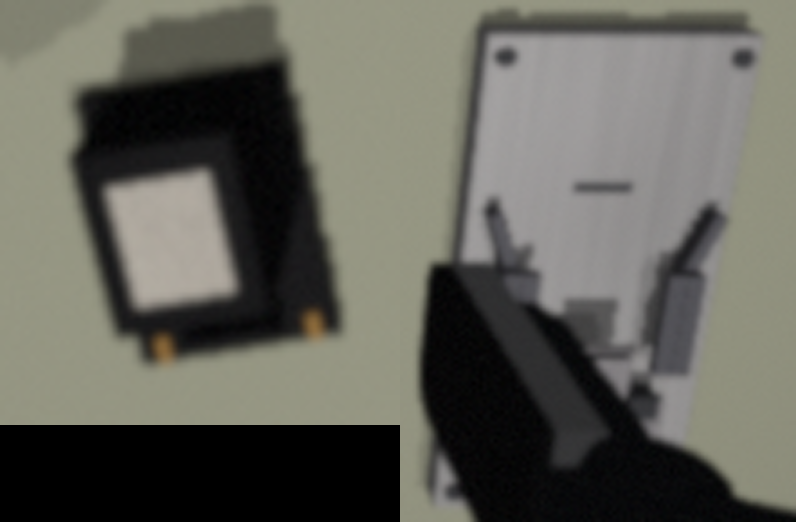

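Call:
arm_command(
  steps=[
    {"delta_pos": [0.2,3,0],"turn": [0,0,0],"claw": 8.5},
    {"delta_pos": [0.2,4,0],"turn": [0,0,0],"claw": 8.5},
    {"delta_pos": [0.2,4,0],"turn": [0,0,0],"claw": 8.5},
    {"delta_pos": [0.2,4,0],"turn": [0,0,0],"claw": 8.5},
    {"delta_pos": [0.2,3,0],"turn": [0,0,0],"claw": 8.5},
    {"delta_pos": [0,0,0],"turn": [0,0,0],"claw": 8.5},
  ],
)

```text
time_s: 2.92
tool_pos: [0.3719, -0.0035, 0.3013]
eef_rot: [3.138, -0.0, -3.134]
wrist_force: [-0.2, -0.4, -0.1]
finger_gap: 0.0848
grip_force: 0.0
```

```bash
python3 - <<'E'
from h import *
shot('wrist','w2')
im,d,P=cloud('w1')
v,u=np.mgrid[:384,:512]
m=(P[...,2]>.054)&(P[...,2]<.064)&(u>170)&(u<250)&(v>180)&(v<265)
p=P[m]; print('blk',m.sum(),cv2.minAreaRect(p[:,:2].astype(np.float32)*1000), np.median(p[:,2]))
# dist-eroded centroid
for n in('w1','w2'):
    im,d,P=cloud(n); g=im.astype(int)
    m=(P[...,2]>.009)&(P[...,2]<.019)&(abs(P[...,0]-.55)<.14)&(abs(P[...,1]+.005)<.08)
    p=P[m]; print(n,'deck',m.sum(),np.median(p[:,2]),cv2.minAreaRect(p[:,:2].astype(np.float32)*1000))
    k=cv2.connectedComponentsWithStats(m.astype(np.uint8)); print(k[2][k[2][:,4]>200])
plan([.4,-.2,.3],np.pi)
E
```

```text
blk 1295 ((473.9835510253906, -262.48638916015625), (57.08066177368164, 45.96664810180664), 9.862960815429688) 0.057593051181983046
w1 deck 5861 0.015564602167572494 ((549.2471923828125, 16.768627166748047), (110.5750732421875, 230.32102966308594), 89.27403259277344)
[[     0      0    512    384 190747]
 [   355    187     86    118   5762]]
w2 deck 6856 0.01537119147375346 ((550.678955078125, 10.602394104003906), (110.21753692626953, 231.03977966308594), 89.01554107666016)
[[     0      0    512    384 189752]
 [   231    196     75    133   6706]]
pos [ 0.3725 -0.0059  0.3013] rpy [ 3.141  0.    -3.134] t 2.97 F [ 0.2 -0.3  0.1] gap 0.0849
rotvec [0.001 0.    0.007] shift old axes [ -2.61 -19.43   0.12] new axes [ -2.75 -19.41   0.13]
```

View pics/w2.png

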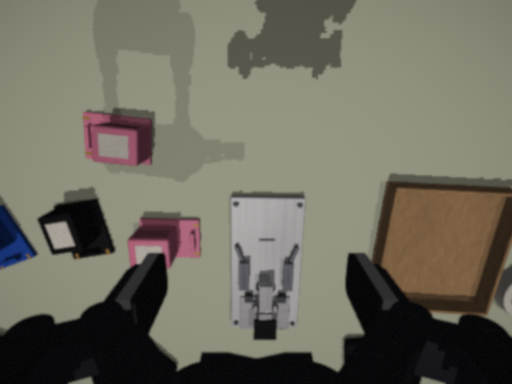

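```bash
sed -i 's/    im,d=ctrl.snapshot(cam); cv2/    ci=ctrl.camera_info(cam); im,d=ctrl.snapshot(cam); cv2/; s/in ctrl.camera_info(cam).items()/in ci.items()/' h.py
cat > fit.py <<'E'
from h import *
def rect(P,zl,zh,x,y,hx,hy):
    m=(P[...,2]>zl)&(P[...,2]<zh)&(abs(P[...,0]-x)<hx)&(abs(P[...,1]-y)<hy)
    k=cv2.connectedComponentsWithStats(m.astype(np.uint8)); 
    m=k[1]==1+np.argmax(k[2][1:,4])
    (c,s,a)=cv2.minAreaRect(P[m][:,:2].astype(np.float32)*1000)
    if a>45:a-=90;s=s[::-1]
    return np.round([*c,*s,a],2),round(float(np.median(P[m][:,2])),4)
E
python3 - <<'E'
from fit import *
for i in range(3):
    shot('wrist','w3'); im,d,P=cloud('w3')
    print(ctrl.camera_info('wrist')['eye'],ctrl.get_obs()['eef_rot'])
    print('deck',*rect(P,.009,.019,.55,.01,.14,.08),'blk',*rect(P,.054,.064,.474,-.262,.05,.05),'tray',*rect(P,.028,.042,.515,.28,.13,.12))
_,_,P=cloud('top0'); print('top','blk',*rect(P,.05,.066,.474,-.262,.05,.05),'tray',*rect(P,.028,.042,.515,.28,.13,.12),'deck',*rect(P,.008,.022,.55,.01,.14,.08))
_,_,P=cloud('scene0'); print('scene','blk',*rect(P,.05,.066,.474,-.262,.05,.05),'deck',*rect(P,.008,.022,.55,.01,.14,.08))
E
```

```text
[ 0.29368508 -0.00782728  0.44430529] [-3.14118445e+00  6.24917320e-04 -3.13658701e+00]
deck [550.    13.8  232.17 109.9   -0.74] 0.0152 blk [ 474.92 -266.07   56.32   46.39   10.19] 0.0584 tray [441.59 235.24  98.86 199.15  36.19] 0.0345
[ 0.29395025 -0.00862207  0.44431851] [-3.14092578e+00  5.32532095e-04 -3.13887799e+00]
deck [549.52  13.97 230.37 109.46  -0.8 ] 0.0152 blk [ 475.   -265.86   56.11   46.24    9.48] 0.0584 tray [481.12 262.66 130.26 154.73  -2.76] 0.0344
[ 0.29413435 -0.0091564   0.44430453] [-3.14096445e+00  4.11334746e-04 -3.14063722e+00]
deck [549.73  13.84 230.81 109.89  -0.67] 0.0152 blk [ 475.16 -266.13   56.7    46.74    9.33] 0.0583 tray [481.65 260.81 131.39 151.24  -2.8 ] 0.0344
top blk [ 474.1  -266.04   57.26   46.87   10.29] 0.057 tray [613.42 274.44  38.12 176.65   8.46] 0.0336 deck [ 5.4949e+02  1.4760e+01  2.3064e+02  1.0993e+02 -4.1000e-01] 0.0145
scene blk [ 478.59 -264.86   62.13   45.94    6.93] 0.058 deck [ 5.4769e+02  1.3420e+01  2.3624e+02  1.0867e+02 -2.8000e-01] 0.0182
```

Call:
arm_command(
  steps=[
    {"delta_pos": [-1.2,-3,1],"turn": [0,0,0],"claw": 8.5},
    {"delta_pos": [-1.2,-3.8,2],"turn": [0,0,0],"claw": 8.5},
    {"delta_pos": [-1.2,-3.8,2],"turn": [0,0,0],"claw": 8.5},
    {"delta_pos": [-1.2,-3.8,2],"turn": [0,0,0],"claw": 8.5},
    {"delta_pos": [-1.2,-3.8,2],"turn": [0,0,0],"claw": 8.5},
    {"delta_pos": [-1.2,-3.8,2],"turn": [0,0,0],"claw": 8.5},
    {"delta_pos": [-1.2,-3.8,2],"turn": [0,0,0],"claw": 8.5},
    {"delta_pos": [-1.2,0,2],"turn": [0,0,-0.085],"claw": 8.5},
    {"delta_pos": [0,0,2],"turn": [0,0,-0.085],"claw": 8.5},
    {"delta_pos": [0,0,0],"turn": [0,0,0],"claw": 8.5},
    {"delta_pos": [0,0,0],"turn": [0,0,0],"claw": 8.5},
    {"delta_pos": [0,0,0],"turn": [0,0,0],"claw": 8.5},
  ],
)

```text
time_s: 4.12
tool_pos: [0.4646, -0.253, 0.1398]
eef_rot: [-3.141, 0.0, -2.974]
wrist_force: [0.4, -0.2, 0.7]
finger_gap: 0.0853
grip_force: 0.0
```

```bash
python3 - <<'E'
from fit import *
plan([.4696,-.2669,.022],np.pi+.169)
_,_,P=cloud('w3')
# dock height map in dock frame
c,a=np.array([.5497,.0139]),np.radians(-.7)
R=np.array([[np.cos(a),np.sin(a)],[-np.sin(a),np.cos(a)]])
q=(P[...,:2]-c)@R.T*1000
for x in range(-60,115,7):
    print(x,[int(np.nanmax(np.where((abs(q[...,0]-x)<4)&(abs(q[...,1]-y)<3),P[...,2]*1000,0))) for y in range(-50,51,5)])
E
```

```text
pos [ 0.4646 -0.253   0.1398] rpy [-3.141  0.    -2.974] t 4.12 F [ 0.4 -0.2  0.7] gap 0.0853
rotvec [-0.     0.    -0.002] shift old axes [-0.26 -1.45 11.78] new axes [-0.26 -1.46 11.78]
-60 [17, 16, 16, 16, 17, 15, 16, 16, 16, 15, 15, 16, 16, 16, 15, 16, 16, 16, 17, 17, 17]
-53 [16, 17, 16, 16, 17, 17, 16, 15, 16, 16, 16, 16, 16, 16, 17, 16, 16, 17, 17, 16, 15]
-46 [17, 16, 16, 16, 16, 16, 16, 16, 16, 16, 16, 17, 16, 16, 16, 16, 16, 17, 17, 17, 16]
-39 [25, 25, 25, 16, 16, 16, 16, 16, 16, 17, 16, 16, 16, 16, 16, 15, 18, 17, 25, 25, 25]
-32 [25, 25, 25, 15, 16, 17, 16, 17, 17, 16, 17, 16, 16, 16, 16, 16, 16, 16, 25, 26, 16]
-25 [16, 25, 26, 24, 15, 17, 16, 17, 16, 15, 16, 16, 16, 17, 15, 16, 16, 26, 27, 26, 17]
-18 [16, 16, 31, 30, 31, 29, 16, 16, 16, 16, 16, 17, 15, 15, 16, 16, 31, 26, 31, 25, 17]
-11 [16, 16, 31, 31, 32, 30, 15, 15, 16, 16, 16, 16, 15, 17, 16, 30, 32, 30, 31, 16, 16]
-4 [18, 16, 32, 31, 31, 30, 16, 16, 16, 17, 17, 17, 16, 17, 16, 31, 32, 32, 32, 16, 16]
3 [17, 16, 32, 31, 31, 30, 17, 16, 16, 16, 16, 17, 17, 17, 16, 31, 31, 31, 31, 16, 16]
10 [16, 18, 32, 32, 32, 3
[... 592 characters left out ...]
6, 16, 19, 20, 28, 26, 37, 37, 46, 44, 45, 44, 44, 37, 35, 28, 28, 27, 20, 16, 16]
66 [16, 17, 20, 20, 20, 21, 37, 37, 48, 48, 48, 49, 48, 37, 36, 20, 20, 20, 19, 16, 16]
73 [16, 16, 19, 20, 20, 20, 50, 52, 52, 51, 51, 51, 50, 50, 20, 21, 20, 20, 19, 16, 16]
80 [17, 17, 20, 21, 21, 20, 20, 51, 52, 51, 52, 52, 51, 51, 49, 20, 20, 20, 21, 16, 16]
87 [16, 17, 20, 20, 21, 20, 20, 51, 51, 51, 51, 51, 52, 51, 49, 20, 20, 20, 19, 16, 16]
94 [16, 16, 20, 21, 21, 20, 20, 51, 51, 51, 51, 51, 52, 51, 51, 20, 20, 20, 19, 16, 16]
101 [18, 18, 20, 21, 21, 21, 20, 51, 51, 51, 51, 51, 52, 51, 49, 20, 19, 20, 20, 18, 18]
108 [18, 18, 20, 21, 20, 20, 48, 50, 51, 50, 50, 51, 51, 50, 19, 20, 20, 20, 20, 18, 18]
```

Call:
arm_command(
  steps=[
    {"delta_pos": [-0.3,-1.4,0],"turn": [0,0,0],"claw": 8.5},
    {"delta_pos": [0,0,2.5],"turn": [0,0,0],"claw": 8.5},
    {"delta_pos": [0,0,3],"turn": [0,0,0],"claw": 8.5},
    {"delta_pos": [0,0,2.5],"turn": [0,0,0],"claw": 8.5},
    {"delta_pos": [0,0,1.5],"turn": [0,0,0],"claw": 8.5},
    {"delta_pos": [0,0,0],"turn": [0,0,0],"claw": 8.5},
    {"delta_pos": [0,0,0],"turn": [0,0,0],"claw": 8.5},
    {"delta_pos": [0,0,0],"turn": [0,0,0],"claw": 8.5},
  ],
)

```text
time_s: 4.78
tool_pos: [0.4717, -0.2664, 0.0464]
eef_rot: [-3.139, 0.003, -2.972]
wrist_force: [1.0, -0.7, -0.2]
finger_gap: 0.0847
grip_force: 0.0
```

```bash
python3 - <<'E'
from fit import *
plan([.4696,-.2669,.022],np.pi+.169)
E
```

```text
pos [ 0.4717 -0.2664  0.0464] rpy [-3.139e+00  3.000e-03 -2.972e+00] t 4.78 F [ 1.  -0.7 -0.2] gap 0.0847
rotvec [-0.003  0.003  0.001] shift old axes [ 0.23 -0.01  2.44] new axes [ 0.22 -0.02  2.44]
```

Call:
arm_command(
  steps=[
    {"delta_pos": [0.2,0,1.2],"turn": [0,0,0],"claw": 8.5},
    {"delta_pos": [0,0,1.2],"turn": [0,0,0],"claw": 8.5},
    {"delta_pos": [0,0,0],"turn": [0,0,0],"claw": 8.5},
    {"delta_pos": [0,0,0],"turn": [0,0,0],"claw": 3},
    {"delta_pos": [0,0,0],"turn": [0,0,0],"claw": 3},
    {"delta_pos": [0,0,0],"turn": [0,0,0],"claw": 3},
    {"delta_pos": [0,0,0],"turn": [0,0,0],"claw": 3},
    {"delta_pos": [0,0,0],"turn": [0,0,0],"claw": 3},
    {"delta_pos": [0,0,0],"turn": [0,0,0],"claw": 3},
    {"delta_pos": [0,0,0],"turn": [0,0,0],"claw": 3},
  ],
  force=60,
)

```text
time_s: 5.62
tool_pos: [0.4688, -0.2662, 0.0207]
eef_rot: [-3.14, 0.001, -2.971]
wrist_force: [0.6, -1.1, 2.5]
finger_gap: 0.0455
grip_force: 62.9
```

```bash
python3 - <<'E'
from fit import *
plan([.4696,-.2669,.022],np.pi+.169)
E
```

```text
pos [ 0.4688 -0.2662  0.0207] rpy [-3.140e+00  1.000e-03 -2.971e+00] t 5.62 F [ 0.6 -1.1  2.5] gap 0.0455
rotvec [-0.001  0.001  0.001] shift old axes [-0.07 -0.08 -0.13] new axes [-0.07 -0.08 -0.13]
```

Call:
arm_command(
  steps=[
    {"delta_pos": [0,0,-2],"turn": [0,0,0],"claw": 3},
    {"delta_pos": [0,0,-3],"turn": [0,0,0],"claw": 3},
    {"delta_pos": [0,0,-3],"turn": [0,0,0.061],"claw": 3},
    {"delta_pos": [0,0,-3],"turn": [0,0,0.061],"claw": 3},
    {"delta_pos": [0.3,2,-1],"turn": [0,0,0.061],"claw": 3},
    {"delta_pos": [0.3,3.7,0],"turn": [0,0,0],"claw": 3},
    {"delta_pos": [0.3,3.7,0],"turn": [0,0,0],"claw": 3},
    {"delta_pos": [0.3,3.7,0],"turn": [0,0,0],"claw": 3},
    {"delta_pos": [0.3,3.7,0],"turn": [0,0,0],"claw": 3},
    {"delta_pos": [0.3,3.7,0],"turn": [0,0,0],"claw": 3},
    {"delta_pos": [0,3.7,0],"turn": [0,0,0],"claw": 3},
    {"delta_pos": [0,2.5,0],"turn": [0,0,0],"claw": 3},
  ],
)

```text
time_s: 6.62
tool_pos: [0.4498, 0.0043, 0.1389]
eef_rot: [3.14, -0.004, 3.13]
wrist_force: [0.1, 0.3, -4.4]
finger_gap: 0.045
grip_force: 62.8
```

Call:
arm_command(
  steps=[
    {"delta_pos": [0,1,0],"turn": [0,0,0],"claw": 3},
    {"delta_pos": [0,0,0],"turn": [0,0,0],"claw": 3},
    {"delta_pos": [0,0,0],"turn": [0,0,0],"claw": 3},
    {"delta_pos": [0,0,0],"turn": [0,0,0],"claw": 3},
  ],
)

```text
time_s: 6.95
tool_pos: [0.4521, 0.0104, 0.1397]
eef_rot: [-3.141, -0.001, 3.128]
wrist_force: [0.5, -0.6, -4.4]
finger_gap: 0.0453
grip_force: 62.8
```

```bash
python3 - <<'E'
from fit import *
plan([.452,.0151,.037],np.pi-.0122)
E
```

```text
pos [0.4521 0.0104 0.1397] rpy [-3.141e+00 -1.000e-03  3.128e+00] t 6.95 F [ 0.5 -0.6 -4.4] gap 0.0453
rotvec [-0.001 -0.001 -0.001] shift old axes [1.000e-02 4.800e-01 1.027e+01] new axes [ 0.02  0.47 10.27]
```

Call:
arm_command(
  steps=[
    {"delta_pos": [0,0.5,1.5],"turn": [0,0,0],"claw": 3},
    {"delta_pos": [0,0,3],"turn": [0,0,0],"claw": 3},
    {"delta_pos": [0,0,2],"turn": [0,0,0],"claw": 3},
    {"delta_pos": [0,0,1],"turn": [0,0,0],"claw": 3},
    {"delta_pos": [0,0,0],"turn": [0,0,0],"claw": 3},
    {"delta_pos": [0,0,0],"turn": [0,0,0],"claw": 3},
    {"delta_pos": [0,0,0],"turn": [0,0,0],"claw": 3},
  ],
)

```text
time_s: 7.53
tool_pos: [0.454, 0.0156, 0.0662]
eef_rot: [-3.141, 0.002, 3.128]
wrist_force: [0.3, -0.3, -3.1]
finger_gap: 0.0457
grip_force: 62.6
```

```bash
python3 - <<'E'
from fit import *
plan([.452,.0151,.0358],np.pi-.0122)
im,d=shot('wrist','w4'); _,_,P=cloud('w4')
try: print(rect(P,.008,.022,.55,.0139,.14,.08)); print(rect(P,.015+.07,.015+.09,.46,.014,.05,.04))
except Exception as e: print(e)
E
```

```text
pos [0.454  0.0156 0.0662] rpy [-3.141e+00  2.000e-03  3.128e+00] t 7.53 F [ 0.3 -0.3 -3.1] gap 0.0457
rotvec [-0.     0.002 -0.002] shift old axes [ 0.2  -0.05  3.04] new axes [ 0.19 -0.05  3.04]
(array([ 4.5931e+02,  1.4440e+01,  4.9540e+01,  1.1104e+02, -1.2000e-01]), 0.0151)
(array([456.96,  15.31,  50.91,  72.86,  -1.69]), 0.1037)
```

View pics/w4.png

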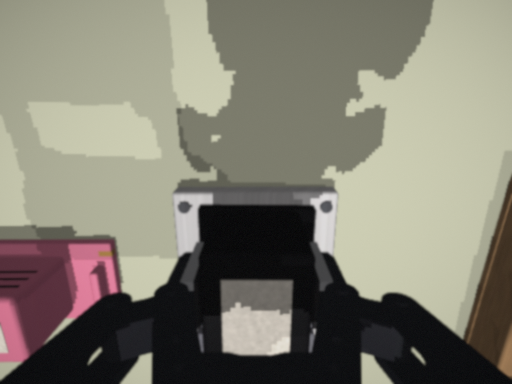

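Call:
arm_command(
  steps=[
    {"delta_pos": [0.1,0,1.5],"turn": [0,0,0],"claw": 3},
    {"delta_pos": [0,0,1],"turn": [0,0,0],"claw": 3},
    {"delta_pos": [0,0,0.2],"turn": [0,0,0],"claw": 3},
    {"delta_pos": [0,0,0.1],"turn": [0,0,0],"claw": 3},
    {"delta_pos": [0,0,0],"turn": [0,0,0],"claw": 3},
    {"delta_pos": [0,0,0],"turn": [0,0,0],"claw": 3},
  ],
)

```text
time_s: 8.08
tool_pos: [0.4521, 0.0163, 0.0376]
eef_rot: [-3.142, 0.001, 3.129]
wrist_force: [0.0, -0.1, -3.6]
finger_gap: 0.0454
grip_force: 62.8
```

Call:
arm_command(
  steps=[
    {"delta_pos": [0,0,0.1],"turn": [0,0,0],"claw": 3},
    {"delta_pos": [0,0,0],"turn": [0,0,0],"claw": 3},
    {"delta_pos": [0,0,0],"turn": [0,0,0],"claw": 3},
  ],
)

```text
time_s: 8.33
tool_pos: [0.4518, 0.0163, 0.0364]
eef_rot: [-3.142, 0.001, 3.129]
wrist_force: [-0.8, -0.2, -4.0]
finger_gap: 0.0454
grip_force: 62.8
```

Call:
arm_command(
  steps=[
    {"delta_pos": [0,-0.1,0.03],"turn": [0,0,0],"claw": 3},
    {"delta_pos": [-0.5,0,0],"turn": [0,0,0],"claw": 3},
    {"delta_pos": [-0.5,0,0],"turn": [0,0,0],"claw": 3},
    {"delta_pos": [-0.5,0,0],"turn": [0,0,0],"claw": 3},
    {"delta_pos": [0,0,0],"turn": [0,0,0],"claw": 3},
    {"delta_pos": [0,0,0],"turn": [0,0,0],"claw": 3},
  ],
)

```text
time_s: 8.83
tool_pos: [0.4672, 0.0151, 0.0359]
eef_rot: [-3.142, 0.0, 3.129]
wrist_force: [-0.0, 0.8, -4.2]
finger_gap: 0.0452
grip_force: 62.8
```

Call:
arm_command(
  steps=[
    {"delta_pos": [-0.5,0,0],"turn": [0,0,0],"claw": 3},
    {"delta_pos": [-0.5,0,0],"turn": [0,0,0],"claw": 3},
    {"delta_pos": [-0.5,0,0],"turn": [0,0,0],"claw": 3},
    {"delta_pos": [0,0,0],"turn": [0,0,0],"claw": 3},
  ],
)

```text
time_s: 9.17
tool_pos: [0.4832, 0.0148, 0.0361]
eef_rot: [-3.142, 0.002, 3.129]
wrist_force: [0.6, 0.4, -2.5]
finger_gap: 0.0453
grip_force: 62.7
```

Call:
arm_command(
  steps=[
    {"delta_pos": [-0.4,0,0],"turn": [0,0,0],"claw": 3},
    {"delta_pos": [-0.4,0,0],"turn": [0,0,0],"claw": 3},
    {"delta_pos": [-0.4,0,0],"turn": [0,0,0],"claw": 3},
    {"delta_pos": [0,0,0],"turn": [0,0,0],"claw": 3},
    {"delta_pos": [0,0,0],"turn": [0,0,0],"claw": 3},
  ],
)

```text
time_s: 9.58
tool_pos: [0.4936, 0.0148, 0.0357]
eef_rot: [3.142, -0.0, 3.129]
wrist_force: [-0.4, -0.4, -2.6]
finger_gap: 0.0452
grip_force: 62.8
```

Call:
arm_command(
  steps=[
    {"delta_pos": [-0.3,0,0],"turn": [0,0,0],"claw": 3},
    {"delta_pos": [-0.3,0,0],"turn": [0,0,0],"claw": 3},
    {"delta_pos": [0,0,0],"turn": [0,0,0],"claw": 3},
    {"delta_pos": [0,0,0],"turn": [0,0,0],"claw": 3},
  ],
)

```text
time_s: 9.92
tool_pos: [0.4996, 0.0147, 0.0357]
eef_rot: [3.142, -0.0, 3.129]
wrist_force: [0.3, -0.4, -3.0]
finger_gap: 0.0458
grip_force: 62.8
```

Call:
arm_command(
  steps=[
    {"delta_pos": [-0.3,0,0],"turn": [0,0,0],"claw": 3},
    {"delta_pos": [-0.3,0,0],"turn": [0,0,0],"claw": 3},
    {"delta_pos": [0,0,0],"turn": [0,0,0],"claw": 3},
    {"delta_pos": [0,0,0],"turn": [0,0,0],"claw": 3},
  ],
)

```text
time_s: 10.25
tool_pos: [0.5057, 0.0146, 0.0357]
eef_rot: [-3.142, 0.0, 3.129]
wrist_force: [-0.3, 0.0, -2.7]
finger_gap: 0.0452
grip_force: 62.7
```

Call:
arm_command(
  steps=[
    {"delta_pos": [-0.2,0,0],"turn": [0,0,0],"claw": 3},
    {"delta_pos": [-0.2,0,0],"turn": [0,0,0],"claw": 3},
    {"delta_pos": [0,0,0],"turn": [0,0,0],"claw": 3},
    {"delta_pos": [0,0,0],"turn": [0,0,0],"claw": 3},
  ],
)

```text
time_s: 10.58
tool_pos: [0.5096, 0.0146, 0.0357]
eef_rot: [-3.142, 0.0, 3.129]
wrist_force: [-0.8, -0.3, -1.9]
finger_gap: 0.0454
grip_force: 62.7
```

Call:
arm_command(
  steps=[
    {"delta_pos": [-0.2,0,0],"turn": [0,0,0],"claw": 3},
    {"delta_pos": [-0.2,0,0],"turn": [0,0,0],"claw": 3},
    {"delta_pos": [0,0,0],"turn": [0,0,0],"claw": 3},
    {"delta_pos": [0,0,0],"turn": [0,0,0],"claw": 3},
  ],
)

```text
time_s: 10.92
tool_pos: [0.5125, 0.0145, 0.0358]
eef_rot: [-3.142, -0.002, 3.129]
wrist_force: [-5.3, -0.1, 2.1]
finger_gap: 0.0452
grip_force: 63.2
```

Call:
arm_command(
  steps=[
    {"delta_pos": [-0.2,0,0],"turn": [0,0,0],"claw": 3},
    {"delta_pos": [-0.1,0,0],"turn": [0,0,0],"claw": 3},
    {"delta_pos": [0,0,0],"turn": [0,0,0],"claw": 3},
    {"delta_pos": [0,0,0],"turn": [0,0,0],"claw": 3},
  ],
)

```text
time_s: 11.25
tool_pos: [0.5151, 0.0145, 0.0358]
eef_rot: [-3.142, -0.003, 3.129]
wrist_force: [-5.9, -0.2, 3.9]
finger_gap: 0.0453
grip_force: 63.6
```

Call:
arm_command(
  steps=[
    {"delta_pos": [-0.2,0,0],"turn": [0,0,0],"claw": 3},
    {"delta_pos": [-0.1,0,0],"turn": [0,0,0],"claw": 3},
    {"delta_pos": [0,0,0],"turn": [0,0,0],"claw": 3},
    {"delta_pos": [0,0,0],"turn": [0,0,0],"claw": 3},
  ],
)

```text
time_s: 11.58
tool_pos: [0.5181, 0.0145, 0.0358]
eef_rot: [-3.142, -0.003, 3.129]
wrist_force: [-5.5, -0.4, 3.1]
finger_gap: 0.0454
grip_force: 63.5
```

Call:
arm_command(
  steps=[
    {"delta_pos": [-0.1,0,0],"turn": [0,0,0],"claw": 3},
    {"delta_pos": [-0.1,0,0],"turn": [0,0,0],"claw": 3},
    {"delta_pos": [0,0,0],"turn": [0,0,0],"claw": 3},
    {"delta_pos": [0,0,0],"turn": [0,0,0],"claw": 3},
  ],
)

```text
time_s: 11.92
tool_pos: [0.5203, 0.0144, 0.0358]
eef_rot: [-3.141, -0.003, 3.129]
wrist_force: [-4.9, -0.3, 3.1]
finger_gap: 0.0455
grip_force: 63.6
```

Call:
arm_command(
  steps=[
    {"delta_pos": [-0.1,0,0],"turn": [0,0,0],"claw": 3},
    {"delta_pos": [-0.1,0,0],"turn": [0,0,0],"claw": 3},
    {"delta_pos": [0,0,0],"turn": [0,0,0],"claw": 3},
    {"delta_pos": [0,0,0],"turn": [0,0,0],"claw": 3},
  ],
)

```text
time_s: 12.25
tool_pos: [0.5223, 0.0144, 0.0358]
eef_rot: [-3.142, -0.003, 3.129]
wrist_force: [-5.4, 0.7, 3.4]
finger_gap: 0.0454
grip_force: 63.7
```

Call:
arm_command(
  steps=[
    {"delta_pos": [-0.1,0,0],"turn": [0,0,0],"claw": 3},
    {"delta_pos": [0,0,0],"turn": [0,0,0],"claw": 3},
    {"delta_pos": [0,0,0],"turn": [0,0,0],"claw": 3},
  ],
)

```text
time_s: 12.5
tool_pos: [0.5232, 0.0144, 0.0358]
eef_rot: [-3.141, -0.003, 3.129]
wrist_force: [-6.3, -0.2, 3.9]
finger_gap: 0.0454
grip_force: 63.6
```

Call:
arm_command(
  steps=[
    {"delta_pos": [-0.1,0,0],"turn": [0,0,0],"claw": 3},
    {"delta_pos": [0,0,0],"turn": [0,0,0],"claw": 3},
    {"delta_pos": [0,0,0],"turn": [0,0,0],"claw": 3},
  ],
)

```text
time_s: 12.75
tool_pos: [0.5241, 0.0144, 0.0358]
eef_rot: [-3.141, -0.003, 3.129]
wrist_force: [-6.1, 0.4, 3.7]
finger_gap: 0.0451
grip_force: 63.7
```

Call:
arm_command(
  steps=[
    {"delta_pos": [-0.1,0,0],"turn": [0,0,0],"claw": 3},
    {"delta_pos": [0,0,0],"turn": [0,0,0],"claw": 3},
    {"delta_pos": [0,0,0],"turn": [0,0,0],"claw": 3},
  ],
)

```text
time_s: 13.0
tool_pos: [0.525, 0.0144, 0.0358]
eef_rot: [-3.142, -0.003, 3.129]
wrist_force: [-5.7, -0.0, 4.2]
finger_gap: 0.0451
grip_force: 63.7
```

Call:
arm_command(
  steps=[
    {"delta_pos": [-0.1,0,0],"turn": [0,0,0],"claw": 3},
    {"delta_pos": [0,0,0],"turn": [0,0,0],"claw": 3},
    {"delta_pos": [0,0,0],"turn": [0,0,0],"claw": 3},
  ],
)

```text
time_s: 13.25
tool_pos: [0.5263, 0.0144, 0.0358]
eef_rot: [-3.142, -0.003, 3.129]
wrist_force: [-5.3, -0.2, 3.8]
finger_gap: 0.0455
grip_force: 63.5
```

Call:
arm_command(
  steps=[
    {"delta_pos": [-0.1,0,0],"turn": [0,0,0],"claw": 3},
    {"delta_pos": [0,0,0],"turn": [0,0,0],"claw": 3},
    {"delta_pos": [0,0,0],"turn": [0,0,0],"claw": 3},
  ],
)

```text
time_s: 13.5
tool_pos: [0.5271, 0.0143, 0.0358]
eef_rot: [-3.141, -0.003, 3.129]
wrist_force: [-5.8, -0.2, 3.8]
finger_gap: 0.0453
grip_force: 63.6
```

Call:
arm_command(
  steps=[
    {"delta_pos": [-0.1,0,0],"turn": [0,0,0],"claw": 3},
    {"delta_pos": [0,0,0],"turn": [0,0,0],"claw": 3},
    {"delta_pos": [0,0,0],"turn": [0,0,0],"claw": 3},
  ],
)

```text
time_s: 13.75
tool_pos: [0.5272, 0.0143, 0.0359]
eef_rot: [-3.141, -0.005, 3.13]
wrist_force: [-9.1, -0.1, 6.4]
finger_gap: 0.0452
grip_force: 64.0
```

Call:
arm_command(
  steps=[
    {"delta_pos": [-0.1,0,0],"turn": [0,0,0],"claw": 3},
    {"delta_pos": [0,0,0],"turn": [0,0,0],"claw": 3},
    {"delta_pos": [0,0,0],"turn": [0,0,0],"claw": 3},
  ],
)

```text
time_s: 14.0
tool_pos: [0.5272, 0.0143, 0.036]
eef_rot: [-3.141, -0.007, 3.13]
wrist_force: [-11.2, -0.4, 10.2]
finger_gap: 0.0452
grip_force: 64.4
```

Call:
arm_command(
  steps=[
    {"delta_pos": [-0.05,0,0],"turn": [0,0,0],"claw": 3},
    {"delta_pos": [0,0,0],"turn": [0,0,0],"claw": 3},
    {"delta_pos": [0,0,0],"turn": [0,0,0],"claw": 3},
  ],
)

```text
time_s: 14.25
tool_pos: [0.5272, 0.0143, 0.036]
eef_rot: [-3.141, -0.009, 3.13]
wrist_force: [-12.2, -0.6, 10.2]
finger_gap: 0.0453
grip_force: 64.4
```

Call:
arm_command(
  steps=[
    {"delta_pos": [-0.1,0,0],"turn": [0,0,0],"claw": 3},
    {"delta_pos": [0,0,0],"turn": [0,0,0],"claw": 3},
    {"delta_pos": [0,0,0],"turn": [0,0,0],"claw": 3},
  ],
)

```text
time_s: 14.5
tool_pos: [0.5272, 0.0143, 0.0361]
eef_rot: [-3.141, -0.011, 3.13]
wrist_force: [-14.8, -0.2, 14.1]
finger_gap: 0.0454
grip_force: 64.9
```

Call:
arm_command(
  steps=[
    {"delta_pos": [-0.1,0,0],"turn": [0,0,0],"claw": 3},
    {"delta_pos": [0,0,0],"turn": [0,0,0],"claw": 3},
    {"delta_pos": [0,0,0],"turn": [0,0,0],"claw": 3},
  ],
)

```text
time_s: 14.75
tool_pos: [0.5273, 0.0142, 0.0361]
eef_rot: [-3.141, -0.013, 3.131]
wrist_force: [-16.5, -0.6, 17.5]
finger_gap: 0.0451
grip_force: 65.2
```

Call:
arm_command(
  steps=[
    {"delta_pos": [0.2,0,0],"turn": [0,0,0],"claw": 3},
    {"delta_pos": [0.2,0,0],"turn": [0,0,0],"claw": 3},
    {"delta_pos": [0.1,0,0],"turn": [0,0,0],"claw": 3},
    {"delta_pos": [0,0,0],"turn": [0,0,0],"claw": 3},
  ],
)

```text
time_s: 15.08
tool_pos: [0.527, 0.0144, 0.0358]
eef_rot: [-3.142, -0.002, 3.129]
wrist_force: [-6.0, -0.5, 3.9]
finger_gap: 0.0454
grip_force: 63.5
```

Call:
arm_command(
  steps=[
    {"delta_pos": [0.1,0,0],"turn": [0,0,0],"claw": 3},
    {"delta_pos": [0.1,0,0],"turn": [0,0,0],"claw": 3},
    {"delta_pos": [0,0,0],"turn": [0,0,0],"claw": 3},
    {"delta_pos": [0,0,0],"turn": [0,0,0],"claw": 3},
  ],
)

```text
time_s: 15.42
tool_pos: [0.5258, 0.0143, 0.0357]
eef_rot: [3.142, -0.001, 3.129]
wrist_force: [-4.2, -0.0, 1.1]
finger_gap: 0.0453
grip_force: 63.5
```

Call:
arm_command(
  steps=[
    {"delta_pos": [0.1,0,0],"turn": [0,0,0],"claw": 3},
    {"delta_pos": [0,0,0],"turn": [0,0,0],"claw": 3},
    {"delta_pos": [0,0,0],"turn": [0,0,0],"claw": 3},
  ],
)

```text
time_s: 15.67
tool_pos: [0.5249, 0.0144, 0.0357]
eef_rot: [3.142, -0.0, 3.129]
wrist_force: [-4.1, 0.0, -0.3]
finger_gap: 0.0449
grip_force: 63.3
```

Call:
arm_command(
  steps=[
    {"delta_pos": [0.1,0,0],"turn": [0,0,0],"claw": 3},
    {"delta_pos": [0,0,0],"turn": [0,0,0],"claw": 3},
    {"delta_pos": [0,0,0],"turn": [0,0,0],"claw": 3},
  ],
)

```text
time_s: 15.92
tool_pos: [0.5248, 0.0144, 0.0358]
eef_rot: [3.142, 0.002, 3.129]
wrist_force: [0.0, 0.3, -4.2]
finger_gap: 0.0457
grip_force: 62.6
```

Call:
arm_command(
  steps=[
    {"delta_pos": [0.1,0,0],"turn": [0,0,0],"claw": 3},
    {"delta_pos": [0,0,0],"turn": [0,0,0],"claw": 3},
    {"delta_pos": [0,0,0],"turn": [0,0,0],"claw": 3},
  ],
)

```text
time_s: 16.17
tool_pos: [0.5247, 0.0143, 0.0363]
eef_rot: [-3.142, 0.004, 3.129]
wrist_force: [3.2, -0.0, -5.6]
finger_gap: 0.0454
grip_force: 62.6
```

Call:
arm_command(
  steps=[
    {"delta_pos": [-0.12,0,0],"turn": [0,0,0],"claw": 3},
    {"delta_pos": [0,0,0],"turn": [0,0,0],"claw": 3},
    {"delta_pos": [0,0,0],"turn": [0,0,0],"claw": 7},
    {"delta_pos": [0,0,0],"turn": [0,0,0],"claw": 7},
    {"delta_pos": [0,0,0],"turn": [0,0,0],"claw": 7},
    {"delta_pos": [0,0,0],"turn": [0,0,0],"claw": 7},
    {"delta_pos": [0,0,0],"turn": [0,0,0],"claw": 7},
  ],
)

```text
time_s: 16.75
tool_pos: [0.5243, 0.0144, 0.036]
eef_rot: [3.142, 0.0, 3.129]
wrist_force: [0.1, -0.5, -0.3]
finger_gap: 0.0698
grip_force: 0.0
```

Call:
arm_command(
  steps=[
    {"delta_pos": [0,0,-1.5],"turn": [0,0,0],"claw": 7},
    {"delta_pos": [0,0,-3],"turn": [0,0,0],"claw": 7},
    {"delta_pos": [0,0,-3],"turn": [0,0,0],"claw": 7},
    {"delta_pos": [0,0,-3],"turn": [0,0,0],"claw": 7},
    {"delta_pos": [0,0,-2],"turn": [0,0,0],"claw": 7},
    {"delta_pos": [0,0,0],"turn": [0,0,0],"claw": 7},
    {"delta_pos": [0,0,0],"turn": [0,0,0],"claw": 7},
  ],
)

```text
time_s: 17.33
tool_pos: [0.5254, 0.0143, 0.1625]
eef_rot: [-3.141, 0.004, 3.129]
wrist_force: [1.0, -0.3, -0.5]
finger_gap: 0.0699
grip_force: 0.0
```

```bash
python3 - <<'E'
from fit import *
plan([.640,.0128,.09],np.pi-.0122)
for n in ('top','scene'):
    shot(n,n+'1');_,_,P=cloud(n+'1'); print(n,rect(P,.066,.082,.53,.014,.06,.05),rect(P,.045,.056,.64,.013,.03,.04))
shot('wrist','w5');_,_,P=cloud('w5'); print(rect(P,.066,.08,.53,.014,.06,.05))
E
```

```text
pos [0.5254 0.0143 0.1625] rpy [-3.141  0.004  3.129] t 17.33 F [ 1.  -0.3 -0.5] gap 0.0699
rotvec [-0.     0.004 -0.001] shift old axes [-11.43  -0.     7.29] new axes [-1.146e+01 -1.000e-02  7.250e+00]Traceback (most recent call last):
  File "<stdin>", line 4, in <module>
  File "fit.py", line 5, in rect
    m=k[1]==1+np.argmax(k[2][1:,4])
              ~~~~~~~~~^^^^^^^^^^^^
    return _wrapfunc(a, 'argmax', axis=axis, out=out, **kwds)
    return bound(*args, **kwds)
ValueError: attempt to get argmax of an empty sequence
```

```bash
python3 - <<'E'
from fit import *
for n in ('wrist','scene'):
    shot(n,n+'2');_,_,P=cloud(n+'2')
    for a in ((.066,.082,.53,.014,.08,.05),(.045,.056,.64,.013,.03,.04)):
        try: print(n,rect(P,*a))
        except Exception: print(n,'none')
E
```

```text
wrist (array([531.32,  14.  ,  56.68,  45.99,  -0.82]), 0.0733)
wrist (array([ 6.3559e+02,  1.2500e+01,  4.6210e+01,  3.5440e+01, -5.1000e-01]), 0.0502)
scene (array([530.63,  13.61,  60.93,  43.4 ,  -1.26]), 0.0753)
scene (array([635.06,  11.6 ,  50.39,  32.66,  -1.47]), 0.0522)
```

Call:
arm_command(
  steps=[
    {"delta_pos": [-2,0,0],"turn": [0,0,0],"claw": 0},
    {"delta_pos": [-3,0,0],"turn": [0,0,0],"claw": 0},
    {"delta_pos": [-3,0,0],"turn": [0,0,0],"claw": 0},
    {"delta_pos": [-2.5,0,0],"turn": [0,0,0],"claw": 0},
    {"delta_pos": [-1,0,0],"turn": [0,0,0],"claw": 0},
    {"delta_pos": [0,0,2],"turn": [0,0,0],"claw": 0},
    {"delta_pos": [0,0,2.5],"turn": [0,0,0],"claw": 0},
    {"delta_pos": [0,0,2.5],"turn": [0,0,0],"claw": 0},
    {"delta_pos": [0,0,1],"turn": [0,0,0],"claw": 0},
    {"delta_pos": [0,0,0],"turn": [0,0,0],"claw": 0},
    {"delta_pos": [0,0,0],"turn": [0,0,0],"claw": 0},
  ],
)

```text
time_s: 18.4
tool_pos: [0.638, 0.013, 0.0793]
eef_rot: [3.141, -0.003, 3.129]
wrist_force: [0.3, -0.4, 0.7]
finger_gap: -0.0
grip_force: 0.0
```

```bash
python3 - <<'E'
from fit import *
plan([.640,.0128,.055],np.pi-.0122)
E
```

```text
pos [0.638  0.013  0.0793] rpy [ 3.141e+00 -3.000e-03  3.129e+00] t 18.4 F [ 0.3 -0.4  0.7] gap -0.0
rotvec [ 0.    -0.003 -0.001] shift old axes [-0.21 -0.01  2.43] new axes [-0.2  -0.01  2.43]
```

Call:
arm_command(
  steps=[
    {"delta_pos": [-0.2,0,1.5],"turn": [0,0,0],"claw": 0},
    {"delta_pos": [0,0,0.9],"turn": [0,0,0],"claw": 0},
    {"delta_pos": [0,0,0.4],"turn": [0,0,0],"claw": 0},
    {"delta_pos": [0,0,0.3],"turn": [0,0,0],"claw": 0},
    {"delta_pos": [0,0,0],"turn": [0,0,0],"claw": 0},
    {"delta_pos": [0,0,0],"turn": [0,0,0],"claw": 0},
  ],
)

```text
time_s: 18.9
tool_pos: [0.6413, 0.0129, 0.0502]
eef_rot: [-3.142, 0.0, 3.129]
wrist_force: [0.2, -0.1, 0.3]
finger_gap: 0.0003
grip_force: 0.0
```

Call:
arm_command(
  steps=[
    {"delta_pos": [0,0,0.25],"turn": [0,0,0],"claw": 0},
    {"delta_pos": [0,0,0],"turn": [0,0,0],"claw": 0},
    {"delta_pos": [0,0,0],"turn": [0,0,0],"claw": 0},
  ],
)

```text
time_s: 19.15
tool_pos: [0.6427, 0.0128, 0.0485]
eef_rot: [-3.142, 0.003, 3.129]
wrist_force: [0.2, 0.4, 3.6]
finger_gap: -0.0001
grip_force: 1.9
```

Call:
arm_command(
  steps=[
    {"delta_pos": [0,0,0.2],"turn": [0,0,0],"claw": 0},
    {"delta_pos": [0,0,0],"turn": [0,0,0],"claw": 0},
    {"delta_pos": [0,0,0],"turn": [0,0,0],"claw": 0},
  ],
)

```text
time_s: 19.4
tool_pos: [0.6439, 0.0128, 0.0471]
eef_rot: [-3.142, 0.006, 3.129]
wrist_force: [3.2, 0.6, 4.8]
finger_gap: 0.0001
grip_force: 2.7
```

Call:
arm_command(
  steps=[
    {"delta_pos": [0.1,0,0.3],"turn": [0,0,0],"claw": 0},
    {"delta_pos": [0.05,0,0.2],"turn": [0,0,0],"claw": 0},
    {"delta_pos": [0,0,0],"turn": [0,0,0],"claw": 0},
    {"delta_pos": [0,0,0],"turn": [0,0,0],"claw": 0},
  ],
)

```text
time_s: 19.73
tool_pos: [0.646, 0.0128, 0.0439]
eef_rot: [-3.142, 0.014, 3.128]
wrist_force: [7.0, 1.2, 6.0]
finger_gap: 0.0002
grip_force: 4.2
```

Call:
arm_command(
  steps=[
    {"delta_pos": [0.1,0,0.2],"turn": [0,0,0],"claw": 0},
    {"delta_pos": [0,0,0],"turn": [0,0,0],"claw": 0},
    {"delta_pos": [0,0,0],"turn": [0,0,0],"claw": 0},
  ],
)

```text
time_s: 19.98
tool_pos: [0.6466, 0.0128, 0.0427]
eef_rot: [-3.142, 0.017, 3.128]
wrist_force: [8.3, 0.8, 7.9]
finger_gap: 0.0002
grip_force: 4.9
```

Call:
arm_command(
  steps=[
    {"delta_pos": [0.2,0,0.2],"turn": [0,0,0],"claw": 0},
    {"delta_pos": [0.1,0,0.1],"turn": [0,0,0],"claw": 0},
    {"delta_pos": [0,0,0],"turn": [0,0,0],"claw": 0},
    {"delta_pos": [0,0,0],"turn": [0,0,0],"claw": 0},
  ],
)

```text
time_s: 20.32
tool_pos: [0.6471, 0.0127, 0.0415]
eef_rot: [-3.141, 0.025, 3.128]
wrist_force: [11.4, 1.0, 8.2]
finger_gap: -0.0002
grip_force: 6.3
```

```bash
cat > st.py <<'E'
from fit import *
plan([.640,.0128,.04],np.pi-.0122)
for n in ('scene',):
    shot(n,n+'3');_,_,P=cloud(n+'3')
    try: print(n,rect(P,.066,.082,.53,.014,.08,.05))
    except Exception: print(n,'none')
E
python3 st.py
```

```text
pos [0.6471 0.0127 0.0415] rpy [-3.141  0.025  3.128] t 20.32 F [11.4  1.   8.2] gap -0.0002
rotvec [-0.     0.025 -0.001] shift old axes [ 0.71 -0.    0.13] new axes [ 0.71 -0.    0.15]
scene none
```

Call:
arm_command(
  steps=[
    {"delta_pos": [-0.2,0,0.1],"turn": [0,0,0],"claw": 0},
    {"delta_pos": [-0.2,0,0.1],"turn": [0,0,0],"claw": 0},
    {"delta_pos": [0,0,0],"turn": [0,0,0],"claw": 0},
    {"delta_pos": [0,0,0],"turn": [0,0,0],"claw": 0},
  ],
)

```text
time_s: 20.7
tool_pos: [0.6478, 0.0128, 0.0404]
eef_rot: [-3.141, 0.016, 3.129]
wrist_force: [3.3, 0.1, 20.4]
finger_gap: 0.0003
grip_force: 10.0
```

```bash
python3 - <<'E'
from fit import *
plan([.640,.0128,.04],np.pi-.0122)
for n in ('wrist','top'):
    shot(n,n+'4');_,_,P=cloud(n+'4')
    try: print(n,rect(P,.066,.082,.53,.014,.08,.05))
    except Exception: print(n,'none')
E
```

```text
pos [0.6478 0.0128 0.0404] rpy [-3.141  0.016  3.129] t 20.7 F [ 3.3  0.1 20.4] gap 0.0003
rotvec [-0.     0.016 -0.001] shift old axes [ 0.78 -0.01  0.03] new axes [ 0.78 -0.01  0.04]
wrist none
top none
```

Call:
arm_command(
  steps=[
    {"delta_pos": [0,0,-0.5],"turn": [0,0,0],"claw": 0},
    {"delta_pos": [0,0,-1],"turn": [0,0,0],"claw": 0},
    {"delta_pos": [0,0,-2],"turn": [0,0,0],"claw": 0},
    {"delta_pos": [0,0,-3],"turn": [0,0,0],"claw": 0},
    {"delta_pos": [1,0,-3.5],"turn": [0,0,0],"claw": 7},
    {"delta_pos": [3,0,-2],"turn": [0,0,0],"claw": 8},
    {"delta_pos": [3,0,0],"turn": [0,0,0],"claw": 8},
    {"delta_pos": [3,0,0],"turn": [0,0,0],"claw": 8},
    {"delta_pos": [1.5,0,0],"turn": [0,0,0],"claw": 8},
    {"delta_pos": [0,0,0],"turn": [0,0,0],"claw": 8},
    {"delta_pos": [0,0,0],"turn": [0,0,0],"claw": 8},
    {"delta_pos": [0,0,0],"turn": [0,0,0],"claw": 8},
  ],
)

```text
time_s: 21.8
tool_pos: [0.525, 0.0143, 0.1531]
eef_rot: [-3.142, -0.0, 3.129]
wrist_force: [0.4, 0.2, 0.1]
finger_gap: 0.0801
grip_force: 0.0
```

```bash
python3 - <<'E'
from fit import *
for n in ('wrist','scene'):
    shot(n,n+'5');_,_,P=cloud(n+'5')
    try: print(n,rect(P,.066,.082,.53,.014,.08,.05)); print(rect(P,.045,.056,.64,.013,.03,.04))
    except Exception: print(n,'none')
plan([.495,.0148,.036],np.pi-.0122)
E
```

```text
wrist (array([508.98,  14.27,  56.2 ,  46.  ,  -0.61]), 0.0733)
(array([635.77,  13.23,  46.33,  35.7 ,  -1.52]), 0.0502)
scene (array([507.27,  14.24,  64.06,  43.57,  -1.3 ]), 0.0754)
(array([634.71,  11.38,  47.04,  32.71,  -2.56]), 0.0515)
pos [0.5257 0.0143 0.1533] rpy [-3.142  0.     3.129] t 21.9 F [ 0.4 -0.  -1. ] gap 0.08
rotvec [-0.     0.    -0.001] shift old axes [ 3.07  0.02 11.72] new axes [ 3.07  0.02 11.73]
```

Call:
arm_command(
  steps=[
    {"delta_pos": [1.2,0,1],"turn": [0,0,0],"claw": 8},
    {"delta_pos": [1,0,2.5],"turn": [0,0,0],"claw": 8},
    {"delta_pos": [0,0,3],"turn": [0,0,0],"claw": 8},
    {"delta_pos": [0,0,2.5],"turn": [0,0,0],"claw": 8},
    {"delta_pos": [0,0,1],"turn": [0,0,0],"claw": 8},
    {"delta_pos": [0,0,0],"turn": [0,0,0],"claw": 8},
    {"delta_pos": [0,0,0],"turn": [0,0,0],"claw": 8},
    {"delta_pos": [0,0,0],"turn": [0,0,0],"claw": 8},
  ],
)

```text
time_s: 22.57
tool_pos: [0.5046, 0.0145, 0.0546]
eef_rot: [-3.141, 0.003, 3.129]
wrist_force: [0.1, 0.3, 0.4]
finger_gap: 0.08
grip_force: 0.0
```

```bash
python3 - <<'E'
from fit import *
plan([.5035,.0145,.0365],np.pi-.0122)
E
```

```text
pos [0.5046 0.0145 0.0546] rpy [-3.141e+00  3.000e-03  3.129e+00] t 22.57 F [0.1 0.3 0.4] gap 0.08
rotvec [-0.     0.003 -0.001] shift old axes [ 0.12 -0.    1.81] new axes [ 0.11 -0.    1.81]
```

Call:
arm_command(
  steps=[
    {"delta_pos": [0.1,0,1.2],"turn": [0,0,0],"claw": 8},
    {"delta_pos": [0,0,0.6],"turn": [0,0,0],"claw": 8},
    {"delta_pos": [0,0,0],"turn": [0,0,0],"claw": 8},
    {"delta_pos": [0,0,0],"turn": [0,0,0],"claw": 3},
    {"delta_pos": [0,0,0],"turn": [0,0,0],"claw": 3},
    {"delta_pos": [0,0,0],"turn": [0,0,0],"claw": 3},
    {"delta_pos": [0,0,0],"turn": [0,0,0],"claw": 3},
    {"delta_pos": [0,0,0],"turn": [0,0,0],"claw": 3},
    {"delta_pos": [0,0,0],"turn": [0,0,0],"claw": 3},
    {"delta_pos": [0,0,0],"turn": [0,0,0],"claw": 3},
  ],
  force=60,
)

```text
time_s: 23.4
tool_pos: [0.5027, 0.0146, 0.0363]
eef_rot: [-3.141, 0.002, 3.129]
wrist_force: [-0.3, -0.1, 5.9]
finger_gap: 0.0454
grip_force: 62.9
```

Call:
arm_command(
  steps=[
    {"delta_pos": [0.3,0,0],"turn": [0,0,0],"claw": 3},
    {"delta_pos": [0.5,0,0],"turn": [0,0,0],"claw": 3},
    {"delta_pos": [0.5,0,0],"turn": [0,0,0],"claw": 3},
    {"delta_pos": [0,0,0],"turn": [0,0,0],"claw": 3},
  ],
)

```text
time_s: 23.73
tool_pos: [0.489, 0.0148, 0.0363]
eef_rot: [-3.141, 0.002, 3.129]
wrist_force: [-0.5, -0.8, 7.3]
finger_gap: 0.0453
grip_force: 63.4
```

Call:
arm_command(
  steps=[
    {"delta_pos": [0.5,0,-0.08],"turn": [0,0,0],"claw": 3},
    {"delta_pos": [0.7,0,0],"turn": [0,0,0],"claw": 3},
    {"delta_pos": [0.8,0,0],"turn": [0,0,0],"claw": 3},
    {"delta_pos": [0.8,0,0],"turn": [0,0,0],"claw": 3},
    {"delta_pos": [0.8,0,0],"turn": [0,0,0],"claw": 3},
    {"delta_pos": [0.4,0,0],"turn": [0,0,0],"claw": 3},
    {"delta_pos": [0,0,0],"turn": [0,0,0],"claw": 3},
    {"delta_pos": [0,0,0],"turn": [0,0,0],"claw": 3},
  ],
)

```text
time_s: 24.4
tool_pos: [0.4469, 0.0154, 0.0363]
eef_rot: [3.142, -0.003, 3.129]
wrist_force: [-3.3, 0.5, 8.8]
finger_gap: 0.0453
grip_force: 63.4
```

```bash
python3 - <<'E'
from fit import *
plan([.495,.275,.13],np.pi-.047)
E
```

```text
pos [0.4469 0.0154 0.0363] rpy [ 3.142e+00 -3.000e-03  3.129e+00] t 24.4 F [-3.3  0.5  8.8] gap 0.0453
rotvec [-0.    -0.003  0.034] shift old axes [-4.46 26.02 -9.39] new axes [-3.59 26.16 -9.37]
```

Call:
arm_command(
  steps=[
    {"delta_pos": [0,0,-1],"turn": [0,0,0],"claw": 3},
    {"delta_pos": [0,0,-3],"turn": [0,0,0],"claw": 3},
    {"delta_pos": [0,0,-3],"turn": [0,0,0],"claw": 3},
    {"delta_pos": [-0.5,2,-3],"turn": [0,0,0],"claw": 3},
    {"delta_pos": [-0.8,3.5,0],"turn": [0,0,0],"claw": 3},
    {"delta_pos": [-0.8,3.8,0],"turn": [0,0,0],"claw": 3},
    {"delta_pos": [-0.8,3.8,0],"turn": [0,0,0],"claw": 3},
    {"delta_pos": [-0.8,3.8,0],"turn": [0,0,0],"claw": 3},
    {"delta_pos": [-0.8,3.8,0],"turn": [0,0,0],"claw": 3},
    {"delta_pos": [0,3.5,0],"turn": [0,0,0.034],"claw": 3},
    {"delta_pos": [0,2,0],"turn": [0,0,0],"claw": 3},
    {"delta_pos": [0,0,0],"turn": [0,0,0],"claw": 3},
  ],
)

```text
time_s: 25.4
tool_pos: [0.4956, 0.2801, 0.1348]
eef_rot: [3.141, -0.003, 3.099]
wrist_force: [0.3, -0.8, -3.8]
finger_gap: 0.0452
grip_force: 63.2
```

Call:
arm_command(
  steps=[
    {"delta_pos": [0,0,0],"turn": [0,0,0],"claw": 3},
    {"delta_pos": [0,0,0],"turn": [0,0,0],"claw": 3},
  ],
)

```text
time_s: 25.57
tool_pos: [0.4956, 0.2754, 0.1345]
eef_rot: [-3.139, -0.004, 3.095]
wrist_force: [-0.1, -0.3, -3.3]
finger_gap: 0.0453
grip_force: 63.2
```

```bash
python3 - <<'E'
from fit import *
plan([.494,.276,.0265],np.pi-.047)
shot('top','top6');_,_,P=cloud('top6')
shot('wrist','w6')
for zz in ((.028,.042),):
    m=(P[...,2]>zz[0])&(P[...,2]<zz[1])&(abs(P[...,0]-.515)<.13)&(abs(P[...,1]-.275)<.11)
    print(cv2.minAreaRect(P[m][:,:2].astype(np.float32)*1000))
E
```

```text
pos [0.4956 0.2754 0.1345] rpy [-3.139 -0.004  3.095] t 25.57 F [-0.1 -0.3 -3.3] gap 0.0453
rotvec [-0.003 -0.004  0.001] shift old axes [ 0.11  0.09 10.8 ] new axes [ 0.16  0.06 10.8 ]
((515.6751708984375, 275.6692810058594), (179.06678771972656, 200.55740356445312), 87.3941421508789)
```

View pics/w6.png

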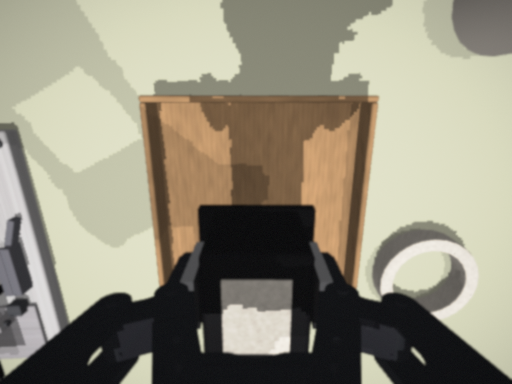

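Call:
arm_command(
  steps=[
    {"delta_pos": [0,0,2],"turn": [0,0,0],"claw": 3},
    {"delta_pos": [0,0,3],"turn": [0,0,0],"claw": 3},
    {"delta_pos": [0,0,3],"turn": [0,0,0],"claw": 3},
    {"delta_pos": [0,0,1.5],"turn": [0,0,0],"claw": 3},
    {"delta_pos": [0,0,0],"turn": [0,0,0],"claw": 3},
    {"delta_pos": [0,0,0],"turn": [0,0,0],"claw": 3},
  ],
)

```text
time_s: 26.17
tool_pos: [0.4968, 0.2751, 0.0402]
eef_rot: [-3.14, -0.003, 3.093]
wrist_force: [0.5, 0.3, -2.6]
finger_gap: 0.0452
grip_force: 63.0
```

Call:
arm_command(
  steps=[
    {"delta_pos": [0,0,0.4],"turn": [0,0,0],"claw": 3},
    {"delta_pos": [0,0,0],"turn": [0,0,0],"claw": 3},
    {"delta_pos": [0,0,0],"turn": [0,0,0],"claw": 3},
  ],
)

```text
time_s: 26.42
tool_pos: [0.499, 0.277, 0.0386]
eef_rot: [3.14, 0.002, 3.094]
wrist_force: [1.0, -0.4, -3.5]
finger_gap: 0.0455
grip_force: 63.0
```

Call:
arm_command(
  steps=[
    {"delta_pos": [0,0,0.6],"turn": [0,0,0],"claw": 3},
    {"delta_pos": [0,0,0.3],"turn": [0,0,0],"claw": 3},
    {"delta_pos": [0,0,0],"turn": [0,0,0],"claw": 3},
    {"delta_pos": [0,0,0],"turn": [0,0,0],"claw": 3},
  ],
)

```text
time_s: 26.75
tool_pos: [0.4973, 0.2766, 0.0278]
eef_rot: [-3.141, -0.001, 3.095]
wrist_force: [-0.6, -0.6, -2.7]
finger_gap: 0.0454
grip_force: 63.0
```

Call:
arm_command(
  steps=[
    {"delta_pos": [0,0,0],"turn": [0,0,0],"claw": 3},
    {"delta_pos": [0,0,0],"turn": [0,0,0],"claw": 3},
  ],
)

```text
time_s: 26.92
tool_pos: [0.4978, 0.2768, 0.0282]
eef_rot: [3.142, 0.0, 3.095]
wrist_force: [0.7, 0.1, -4.2]
finger_gap: 0.0453
grip_force: 63.0
```

Call:
arm_command(
  steps=[
    {"delta_pos": [0,0,0.15],"turn": [0,0,0],"claw": 3},
    {"delta_pos": [0,0,0.05],"turn": [0,0,0],"claw": 3},
    {"delta_pos": [0,0,0],"turn": [0,0,0],"claw": 3},
    {"delta_pos": [0,0,0],"turn": [0,0,0],"claw": 3},
  ],
)

```text
time_s: 27.25
tool_pos: [0.498, 0.2769, 0.0264]
eef_rot: [3.141, 0.0, 3.095]
wrist_force: [-0.4, 0.4, -2.3]
finger_gap: 0.0452
grip_force: 63.4
```

Call:
arm_command(
  steps=[
    {"delta_pos": [0,0,0.06],"turn": [0,0,0],"claw": 3},
    {"delta_pos": [0,0,0],"turn": [0,0,0],"claw": 3},
    {"delta_pos": [0,0,0],"turn": [0,0,0],"claw": 7},
    {"delta_pos": [0,0,0],"turn": [0,0,0],"claw": 7},
    {"delta_pos": [0,0,0],"turn": [0,0,0],"claw": 7},
    {"delta_pos": [0,0,0],"turn": [0,0,0],"claw": 7},
    {"delta_pos": [0,0,0],"turn": [0,0,0],"claw": 7},
  ],
)

```text
time_s: 27.83
tool_pos: [0.4979, 0.2767, 0.0255]
eef_rot: [3.141, 0.0, 3.095]
wrist_force: [-0.4, -1.0, -0.1]
finger_gap: 0.0699
grip_force: 0.0
```

Call:
arm_command(
  steps=[
    {"delta_pos": [0,0,-1.5],"turn": [0,0,0],"claw": 7},
    {"delta_pos": [0,0,-3],"turn": [0,0,0],"claw": 7},
    {"delta_pos": [0,0,-4],"turn": [0,0,0],"claw": 7},
    {"delta_pos": [0,0,-4],"turn": [0,0,0],"claw": 7},
    {"delta_pos": [0,0,-4],"turn": [0,0,0],"claw": 7},
    {"delta_pos": [0,0,-3],"turn": [0,0,0],"claw": 7},
    {"delta_pos": [0,0,0],"turn": [0,0,0],"claw": 7},
    {"delta_pos": [0,0,0],"turn": [0,0,0],"claw": 7},
  ],
)

```text
time_s: 28.5
tool_pos: [0.4995, 0.2775, 0.2236]
eef_rot: [3.139, 0.006, 3.095]
wrist_force: [-0.3, -0.8, -0.8]
finger_gap: 0.0699
grip_force: 0.0
```

```bash
python3 - <<'E'
from fit import *
shot('wrist','w7');_,_,P=cloud('w7'); print(rect(P,.056,.07,.50,.276,.08,.06)); print(ctrl.get_obs()['time_s'])
im,_=shot('scene','s7'); cv2.imwrite('pics/s7c.png',cv2.resize(im[100:280,100:460],None,fx=2,fy=2))
E
```

```text
(array([504.48, 276.67,  56.15,  46.02,  -2.87]), 0.0632)
28.55
```

View pics/s7c.png

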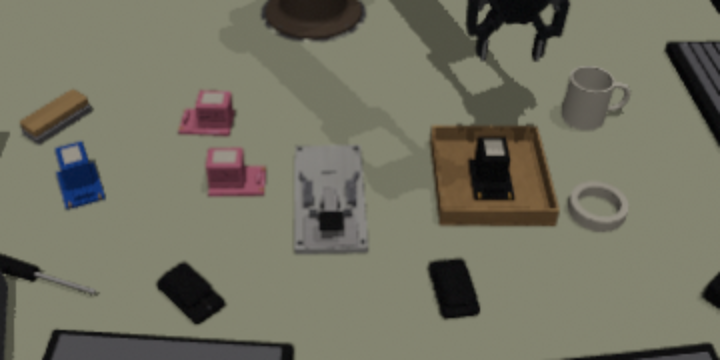

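The picture shows the black pack standing upright in the tray (around 492,165 in the crop). The cradle is empty and everything else is where it was.

```bash
python3 -c "
from plant import ctrl
print(ctrl.sign_off())"
```

```text
the job is handed in; nothing more can be done
None
```

The pack clicked in and the catch alone held it; pressing the pad sprang it out, and it now stands upright in the cardboard tray, handed in at about 28.6 s with nothing else moved.

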